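# Show where the matches are in the two-tier organiser

### The job

The gas lighter is empty: show me where the matches are. With a fingertip push the wooden organiser's upper tray all the way along its rails to the other (right-hand) end, so that the compartments beneath it lie open, then point straight down at the matchbox from just above, fingertips a few centimetres over its middle without touching it, and keep pointing there for at least two seconds and until you finish. Pick nothing up, and leave everything except the upper tray and what rides in it where it is.

Things in the scene. Friction and masses are not known exactly. Their poses are not given: they have to be found in the camera images.
- organiser: Immovable bamboo two-tier organiser, 224 (x) x 280 (y) mm. Origin: centre of underside; x away from robot, y left, yaw within 0.35 rad. Floor 4 mm, grey felt; side walls 44 mm high, end walls (y = +-140 mm) 30 mm. 2 x 3 lower compartments, 68 x 132 mm, centres x = -71, 0, 71, y = +-69 mm, dividers 28 mm high. The upper tray first covers the three left (+y) ones.
- tray (a joint): Upper bamboo tray, 208 (x) x 136 (y) mm, 33 to 62 mm above the worktop, on rails along the organiser's y; walls 5 mm, floor's top at 38 mm, a partition along x in its middle to 54 mm. Value in m: 0 = left (+y) end, 0.140 = stop at the right (-y) end; starts at 0 to 0.012. About 1.5 N of friction; stays where left.
- tray_push (a point): Middle of the outer face of the tray's left (+y) end wall, 51.5 mm above the worktop; moves with the tray. Push here towards the organiser's -y; free space of 40 mm to its left above the 30 mm end wall.
- matchbox: The matches: a closed yellow and dark-brown matchbox 36 (x) x 53 (y) x 15 (z) mm lying loose on the organiser's floor in one of the three compartments at the left end, which one varies, hidden under the upper tray at the start. Origin: centre of its underside; z up.
- tea_light: Candle in a metal cup, 38 mm across, 15 mm high, loose in another left compartment; origin: centre of underside. Must stay.
- peg: Wooden clothes peg 15 (x) x 72 (y) x 12 mm, loose in another left compartment; origin: centre of underside. Must stay.
- usb: Red memory stick with bright metal plug, 18 x 50 (y) x 9 mm, loose in the far right-hand compartment (a roll of black tape is fixed in the near one), later under the tray; origin: centre of underside. Must stay.
- fork: Steel fork 191 mm long, 25 mm wide, 8 mm high, lying loose along x in the left part of the upper tray and riding with it; origin: centre of underside. Not to be picked up.
- opener: Grey steel bottle opener 126 mm long, 40 mm wide, 8 mm high, lying loose along x in the right part of the upper tray and riding with it; origin: centre of underside. Not to be picked up.
- travel_mug: Black lidded travel mug, 88 mm across, 120 mm high, at the back; origin: centre of underside. Bystander.
- gas_lighter: The empty long-nosed gas lighter, 23 x 230 (y) x 21 mm, lying behind the organiser; origin: centre of underside. Bystander.

How it is judged:
By the outcome, as a careful person would: the job done as asked, in the order asked, and still so for the second after the job is handed in, with the robot touching nothing.
It also fails if it takes over 40 s, if anything falls off the work surface, if the arm or the gripper's body presses on something with over 40 N, if the wrist force passes 120 N, or if a joint passes its speed limit or range.

### The arm

A 6-joint arm with a two-finger parallel gripper is mounted at the origin on a cart in front of the work surface, level with it; the furniture and walls round the work are solid. World frame = base frame: x ahead of the robot, y to its left, z up, the work surface at z = 0. Lengths are in m, angles in rad, forces in N, time in s.
With the tool pointing down it reaches from about 0.425 to 0.95 m from the base axis. Payload 3.5 kg.
Tool frame: the origin (TCP) lies between the finger pads, 19 mm behind the fingertips; this is the grasp point; z points along the fingers, y is the line along which they close (so a half turn about z gives the same grasp; the last joint's range is limited). The gripper opens to 85 mm and grips with 20 to 120 N. Pads are 22 mm wide; open, the fingers measure 114 mm over their backs; the gripper's body (76 mm by 85 mm) begins 54 mm behind the grasp point. The pads swing forward as they close: fully open they stand 13 mm farther back than shut.
Start: joints at [-1.488, 0.286, 1.577, -0, 1.279, -0.15], TCP at [0.156, -0.657, 0.25] pointing down, gripper open.
Joint ranges: [-2.77, 2.77], [-0.9, 2.22], [0.21, 2.48], [-1.53, 4.67], [0.24, 2.81], [-2.84, 2.84]. Speed limits (rad/s): [2.79, 2.79, 3.14, 3.14, 3.14, 3.14].

### API

Orientations are given as a unit quaternion [x, y, z, w].
In Python, from plant import readout, cams, sign_off gives the robot as it stands. The module is installed in compiled form; this text tells all that it offers.
- The arm moves only by the tool step_arm, never from a script. Its argument "increments" is a list of rows, each a list of 2 entries, a list of its own where there are three numbers: the shift along the world's x, y, z in mm, then the turn, a rotation vector about the world's x, y, z in rad. In form: [[[x, y, z], [rx, ry, rz]], ...]. A call has 1 to 8 rows; each row shifts and turns the commanded pose from where the row before left it; what a row does not reach is not made up. A row lasts 1/12 s, in which the tool goes at most 41.7 mm and 7.16 degrees, less where a joint would pass 70% of its speed; a pose out of reach is approached as far as the arm can. A call is refused whole if a number of a shift passes 41.7 or a number of a turn 0.125, either way. A call with a gripper value outside its range is refused whole. "fingers" is the opening, from -1 (shut) to 1 (fully open), set as the call begins (left out, the last holds). The fingers move at their own pace and stop on an object; "grip_force" is the grip in N (left out, the last holds). Time passes only in rows, so rows that do not move let the fingers close. It gives the time, the measured TCP pose, the force, the opening and the grip force at its end, in the units of the state.
- readout.get_state(): the state, without advancing time (a new reading comes with each control period).
- cams.read_camera(name): name is "scene" or "top" or "wrist"; returns the picture (480x640x3 uint8, red, green, blue); there is no depth.
- cams.get_calibration(name): a dict with "fx", "fy", "cx", "cy" (pixels), "distortion" ([k1, k2, p1, p2, k3] as OpenCV has them; the pictures are not rectified), "eye" and "rotation" of the camera in the world; the wrist camera has in their place "T_tool_cam" (4x4, takes a point from camera to tool coordinates, whose origin is the TCP and whose axes are the flange's). Camera axes: x right, y up, looking along -z (the intrinsics and any distortion apply to the point x, -y, -z); pixel columns grow to the right and rows downward; lengths in m; the calibration is good to about 2 mm. A picture is of the moment at which its call begins: read the wrist's pose just before it. get_calibration takes no time and is no camera call.
- sign_off(): hands the job in; it is judged then, once.
The state is a dict: "time": time; "qpos": joint angles; "dq": joint speeds; "joint_efforts": joint torques, N m; "eef_pos": TCP position; "tcp_rot": TCP orientation; "contact_force": force on the tool from outside, world axes, zero at the start; "wrist_torque": the same for the moment, N m; "opening": opening from 0.0 (shut) to 1.0 (fully open); "finger_force": force on a finger pad.
Only numpy, scipy, OpenCV 4.12 (cv2) and the standard library are available. Lean on these libraries where they do the work, as an engineer would, in place of code of your own. Each camera call takes 0.05 s, during which the arm holds its last target. There are 200 camera calls.

## Working session

There is one attempt and no reset: what is moved stays moved. The work goes in short steps, Python scripts to look and compute and a tool call to move; the robot and the scene stay as the last step left them, time stands still between calls to the robot, and variables do not carry over. Pictures are saved under pics/ and viewed, at most 10 in all, crops included, and the job is handed in when it is done.

Besides the shell and the picture viewer there is one more tool, called after "Request:" as a command line: name --argument value ..., lists and objects as JSON in quotes. step_arm: Moves the arm, as the interface text tells. Its arguments: {"type":"object","properties":{"increments":{"type":"array","items":{"type":"array"}},"fingers":{"type":"number"},"grip_force":{"type":"number"}},"required":["increments"]}

```bash
mkdir -p pics; cat > h.py <<'E'
import numpy as np, cv2
from plant import readout, cams, sign_off
def cal(n):
    c=cams.get_calibration(n); K=np.array([[c['fx'],0,c['cx']],[0,c['fy'],c['cy']],[0,0,1.]])
    return K,np.array(c['distortion'],float),np.array(c['eye']),np.array(c['rotation']).reshape(3,3)
def ray(n,px,z):
    K,d,e,R=cal(n); p=cv2.undistortPoints(np.array(px,float).reshape(-1,1,2),K,d)[:,0]
    v=np.c_[p[:,0],-p[:,1],-np.ones(len(p))]@R.T
    return e+v*((z-e[2])/v[:,2])[:,None]
def proj(n,P):
    K,d,e,R=cal(n); q=(np.array(P,float).reshape(-1,3)-e)@R; q=q*[1,-1,-1]
    return cv2.projectPoints(q,np.zeros(3),np.zeros(3),K,d)[0][:,0]
def snap(n,f):
    im=cams.read_camera(n); cv2.imwrite('pics/'+f,im[:,:,::-1]); return im
E
python3 - <<'E'
from h import *
snap('top','top0.png');snap('scene','scene0.png')
for n in('top','scene'):print(cams.get_calibration(n))
s=readout.get_state();print(s['time'],s['eef_pos'],s['tcp_rot'],s['opening'])
E
```

```text
{'fx': 528.4769773029698, 'fy': 528.4769773029698, 'cx': 322.95423213988977, 'cy': 250.12092499732745, 'distortion': array([-0.12319143,  0.        ,  0.        ,  0.        ,  0.        ]), 'eye': array([0.50148232, 0.15352241, 0.91493487]), 'rotation': array([ 0.05020099, -0.04527412, -0.69784689,  0.71304968])}
{'fx': 558.1547048721466, 'fy': 558.1547048721466, 'cx': 323.6262282786784, 'cy': 239.42529028848142, 'distortion': array([-0.16723426,  0.        ,  0.        ,  0.        ,  0.        ]), 'eye': array([0.2574238 , 0.81268215, 0.39732699]), 'rotation': array([-0.14204824,  0.53391915,  0.80909406, -0.2002984 ])}
0.1 [ 0.15572654 -0.65621254  0.24878126] [ 9.93229428e-01  1.16164364e-01  3.67241249e-05 -1.06896623e-03] 0.9992843486962559
```

View pics/top0.png

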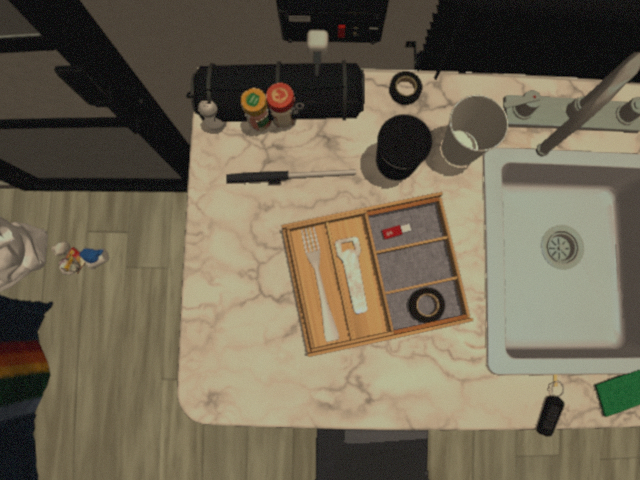

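View pics/scene0.png

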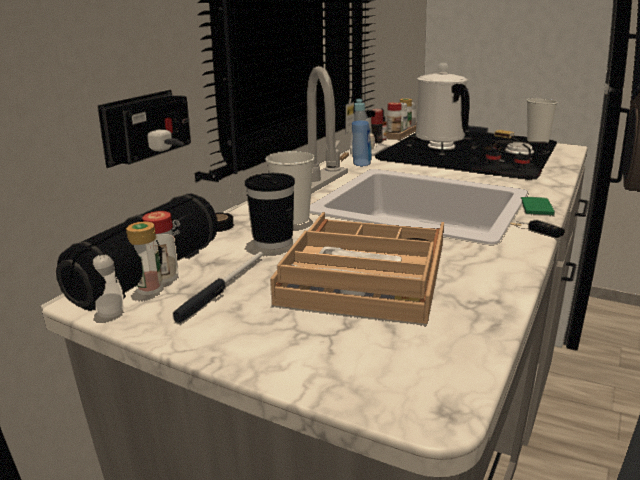

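The top view shows the organiser with corners near (283,228), (441,195), (470,318) and (307,355), and the fork and opener in the tray on the left. The scene view confirms that the space to its left is clear.

```bash
sed -i "s/np.array(c\['rotation'\]).reshape(3,3)/Rotation.from_quat(c['rotation']).as_matrix()/; 1a from scipy.spatial.transform import Rotation" h.py
python3 - <<'E'
from h import *
im=cv2.imread('pics/top0.png'); c=cv2.resize(im[180:370,265:485],None,fx=3.2,fy=3.1,interpolation=cv2.INTER_CUBIC)
cv2.imwrite('pics/crop0.png',c)
for z in (.044,):
  P=ray('top',[(283,228),(441,195),(470,318),(307,355)],z); print(P.round(4)); print(P.mean(0), np.linalg.norm(P-np.roll(P,1,0),axis=1))
  a=P[0]-P[3]; b=P[1]-P[2]; print([np.arctan2(v[1],v[0]) for v in (a,b)],[np.arctan2(-v[0],v[1]) for v in(P[0]-P[1],P[3]-P[2])])
E
```

```text
[[ 0.6558  0.2286  0.044 ]
 [ 0.7185 -0.0374  0.044 ]
 [ 0.5119 -0.0843  0.044 ]
 [ 0.447   0.1831  0.044 ]]
[0.58329385 0.07248748 0.044     ] [0.2136703  0.27336223 0.21190096 0.27519036]
[np.float64(0.21478897406622338), np.float64(0.22325131070952395)] [np.float64(0.23148965294051893), np.float64(0.23783706259797857)]
```

View pics/crop0.png

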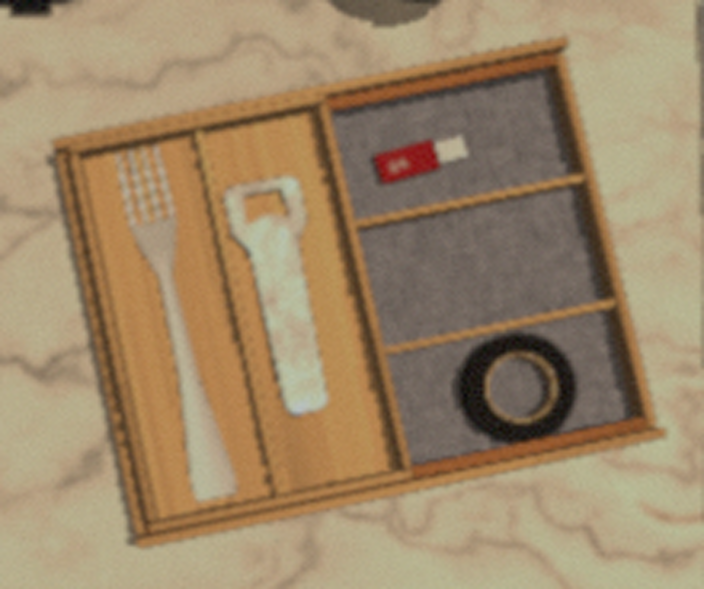

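The crop refines the corners to crop px (55,142), (565,40), (663,432) and (133,545). It also shows the tray fully at the left end.

```bash
python3 - <<'E'
from h import *
cr=np.array([(55,142),(565,40),(663,432),(133,545)],float); px=cr/[3.2,3.1]+[265,180]
P=ray('top',px,.044)[:,:2]; M=np.array([(112,140),(112,-140),(-112,-140),(-112,140)])/1e3
c=P.mean(0); H=(M).T@(P-c); th=np.arctan2(H[0,1]-H[1,0],H[0,0]+H[1,1]); R=np.array([[np.cos(th),-np.sin(th)],[np.sin(th),np.cos(th)]])
print('c',c,'yaw',th,'res mm',((P-c-M@R.T)*1e3).round(1))
for y in(.175,.138,.0,-.002+.015):print(y,(c+R@[0,y]).round(4))
print('uy',R[:,1]); print('tap',ray('top',[(540,150),(503,110)],.25))
# check: inner divider crossing & right inner end, partition end pts
Q=ray('top',np.array([(357,222),(388,350),(583,178),(615,302)])/[3.2,3.1]+[265,180],.028)[:,:2]; print(((Q-c)@R*1e3).round(1))
Q=ray('top',np.array([(75,155),(150,525),(320,102),(400,475)])/[3.2,3.1]+[265,180],.062)[:,:2]; print('tray',((Q-c)@R*1e3).round(1))
print(2*np.arctan2(.11616,.99323))
E
```

```text
c [0.58426601 0.07185837] yaw 0.22679663642792292 res mm [[-2.4 -3.3]
 [-2.7  0.9]
 [ 3.1  1.7]
 [ 2.1  0.7]]
0.175 [0.5449 0.2424]
0.138 [0.5532 0.2063]
0.0 [0.5843 0.0719]
0.013 [0.5813 0.0845]
uy [-0.22485735  0.97439169]
tap [[ 0.73301045 -0.12795778  0.25      ]
 [ 0.78760237 -0.07938253  0.25      ]]
[[  35.8  -10. ]
 [ -35.8  -10.8]
 [  34.9 -133.9]
 [ -35.3 -134.7]]
tray [[  96.4  127.8]
 [-100.6  129. ]
 [  98.7   -1.2]
 [-101.2    1.4]]
0.23284577207913967
```

Request:
step_arm --increments '[[[30, 20, 0], [0, 0, 0]], [[30, 25, 0], [0, 0, 0]], [[30, 25, 0], [0, 0, 0]], [[30, 25, 0], [0, 0, 0]], [[30, 25, 0], [0, 0, 0]], [[30, 25, 0], [0, 0, 0]], [[30, 25, 0], [0, 0, 0]], [[30, 25, 0], [0, 0, 0]]]' --fingers -1

```text
time: 0.77
eef_pos: [0.3968, -0.46, 0.2495]
tcp_rot: [0.993, 0.116, -0.0, -0.0]
contact_force: [0.4, -0.8, -0.0]
opening: 0.001
finger_force: 0.0
```

Request:
step_arm --increments '[[[10, 39, 0], [0, 0, 0]], [[10, 39, 0], [0, 0, 0]], [[10, 39, 0], [0, 0, 0]], [[10, 39, 0], [0, 0, 0]], [[10, 39, 0], [0, 0, 0]], [[10, 39, 0], [0, 0, 0]], [[10, 39, 0], [0, 0, 0]], [[10, 39, 0], [0, 0, 0]]]'

```text
time: 1.43
eef_pos: [0.4755, -0.1477, 0.2497]
tcp_rot: [0.993, 0.116, -0.0, -0.0]
contact_force: [0.7, -0.7, -0.1]
opening: -0.003
finger_force: 0.0
```

Request:
step_arm --increments '[[[8, 39, 0], [0, 0, 0]], [[8, 39, 0], [0, 0, 0]], [[8, 39, 0], [0, 0, 0]], [[8, 39, 0], [0, 0, 0]], [[8, 39, 0], [0, 0, 0]], [[8, 39, 0], [0, 0, 0]], [[8, 39, 0], [0, 0, 0]], [[8, 39, 0], [0, 0, 0]]]'

```text
time: 2.1
eef_pos: [0.5394, 0.1643, 0.2496]
tcp_rot: [0.993, 0.116, -0.0, 0.0]
contact_force: [0.9, -0.9, -0.3]
opening: -0.002
finger_force: 0.0
```

Request:
step_arm --increments '[[[2, 40, 0], [0, 0, 0]], [[2, 40, 0], [0, 0, 0]], [[0, 8, -35], [0, 0, 0]], [[0, 0, -40], [0, 0, 0]], [[0, 0, -40], [0, 0, 0]], [[0, 0, -35], [0, 0, 0]], [[0, 0, -30], [0, 0, 0]], [[0, 0, 0], [0, 0, 0]]]'

```text
time: 2.77
eef_pos: [0.5379, 0.2487, 0.0618]
tcp_rot: [0.993, 0.116, -0.008, 0.001]
contact_force: [-2.0, 0.1, -0.9]
opening: -0.002
finger_force: 0.0
```

```bash
python3 - <<'E'
from h import *
s=readout.get_state();print(s['eef_pos'],s['contact_force'])
im=snap('scene','scene1.png')[170:350,230:470];cv2.imwrite('pics/c1.png',cv2.resize(im[:,:,::-1],None,fx=3,fy=3))
p=s['eef_pos'];print((proj('scene',[p,p-[0,0,.019],p-[0,0,.032]])-[230,170])*3)
E
```

```text
[0.53790908 0.24870508 0.06180788] [-1.95798554  0.07358367 -0.85298206]
[[344.52621515 357.56604175]
 [344.52632942 396.63302213]
 [344.51975541 422.84481446]]
```

View pics/c1.png

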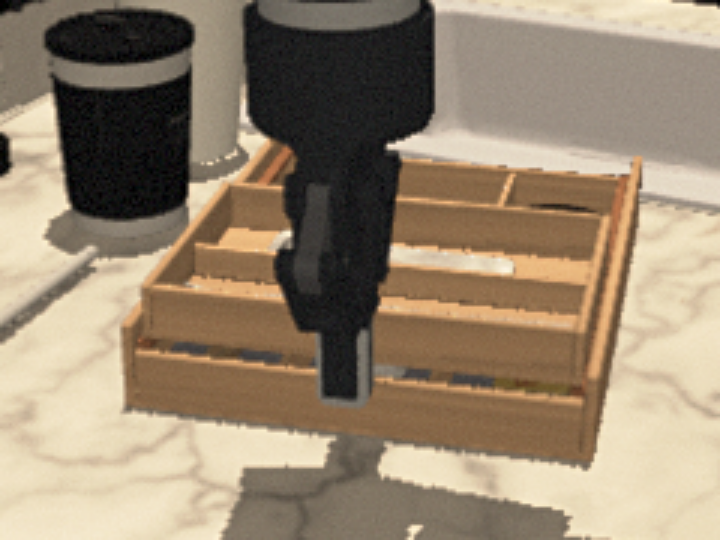

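The fingertip hangs left of the tray's end wall (crop ~(345,403)), above the low end wall and roughly at the face's middle. The yellow matchbox peeks through the gap at the near side.

Request:
step_arm --increments '[[[0, 0, 0], [0, 0, 0]], [[2, -10, 0], [0, 0, 0]], [[2.3, -10, 0], [0, 0, 0]], [[2.3, -10, 0], [0, 0, 0]]]'

```text
time: 3.15
eef_pos: [0.5522, 0.2195, 0.0727]
tcp_rot: [0.993, 0.116, 0.002, -0.0]
contact_force: [-0.4, -0.2, 0.2]
opening: -0.001
finger_force: 0.0
```

Request:
step_arm --increments '[[[2.3, -10, -2], [0, 0, 0]], [[2.3, -10, -2], [0, 0, 0]], [[2.5, -11, 0], [0, 0, 0]], [[2.7, -12, 0], [0, 0, 0]], [[2.7, -12, 0], [0, 0, 0]], [[2.7, -12, 0], [0, 0, 0]], [[2.3, -10, 0], [0, 0, 0]], [[2.3, -10, 0], [0, 0, 0]]]'

```text
time: 3.82
eef_pos: [0.5703, 0.132, 0.0659]
tcp_rot: [0.993, 0.116, -0.0, -0.0]
contact_force: [0.7, 2.7, 0.5]
opening: 0.001
finger_force: 1.0
```

Request:
step_arm --increments '[[[2.3, -10, 0], [0, 0, 0]], [[2.3, -10, 0], [0, 0, 0]], [[1.9, -8, 0], [0, 0, 0]], [[1.4, -6, 0], [0, 0, 0]], [[0.9, -4, 0], [0, 0, 0]], [[0.7, -3, 0], [0, 0, 0]], [[0.5, -2, 0], [0, 0, 0]], [[0, 0, 0], [0, 0, 0]]]'

```text
time: 4.48
eef_pos: [0.5799, 0.0898, 0.0658]
tcp_rot: [0.993, 0.116, -0.0, 0.0]
contact_force: [0.3, -0.1, -0.5]
opening: 0.002
finger_force: 0.0
```

Request:
step_arm --increments '[[[0.5, -2, 0], [0, 0, 0]], [[0.5, -2, 0], [0, 0, 0]], [[0.3, -1.5, 0], [0, 0, 0]], [[0, 0, 0], [0, 0, 0]]]'

```text
time: 4.82
eef_pos: [0.5811, 0.0846, 0.0658]
tcp_rot: [0.993, 0.116, -0.0, 0.0]
contact_force: [-0.5, 1.0, 0.6]
opening: 0.005
finger_force: 0.2
```

Request:
step_arm --increments '[[[0.3, -1.5, 0], [0, 0, 0]], [[0.3, -1.5, 0], [0, 0, 0]], [[0, 0, 0], [0, 0, 0]]]'

```text
time: 5.07
eef_pos: [0.5816, 0.0826, 0.0658]
tcp_rot: [0.993, 0.116, -0.0, -0.001]
contact_force: [-0.5, 4.4, 0.6]
opening: 0.0
finger_force: 2.4
```

Request:
step_arm --increments '[[[0.3, -1.5, 0], [0, 0, 0]], [[0, 0, 0], [0, 0, 0]], [[0, 0, 0], [0, 0, 0]]]'

```text
time: 5.32
eef_pos: [0.5816, 0.0825, 0.0659]
tcp_rot: [0.993, 0.116, -0.001, -0.002]
contact_force: [-2.1, 9.0, 1.1]
opening: -0.005
finger_force: 4.4
```

The force rose to 9 N with no further motion, so the tray is at its stop. I'll back off, rise and look.

Request:
step_arm --increments '[[[-1, 5, 0], [0, 0, 0]], [[-2, 10, 0], [0, 0, 0]], [[-2, 10, 0], [0, 0, 0]], [[0, 0, 30], [0, 0, 0]], [[0, 0, 40], [0, 0, 0]], [[-5, 30, 25], [0, 0, 0]], [[-10, 40, 0], [0, 0, 0]], [[-10, 40, 0], [0, 0, 0]]]'

```text
time: 5.98
eef_pos: [0.5541, 0.2165, 0.1647]
tcp_rot: [0.993, 0.115, 0.004, -0.0]
contact_force: [0.6, 0.1, -0.3]
opening: 0.002
finger_force: 0.0
```

Request:
step_arm --increments '[[[-10, 40, 0], [0, 0, 0]], [[-10, 40, 0], [0, 0, 0]], [[0, 20, 0], [0, 0, 0]], [[0, 0, 0], [0, 0, 0]]]'

```text
time: 6.32
eef_pos: [0.5311, 0.3196, 0.1613]
tcp_rot: [0.993, 0.119, 0.001, -0.0]
contact_force: [0.6, 1.0, 0.4]
opening: -0.005
finger_force: 0.0
```

```bash
python3 - <<'E'
from h import *
im=snap('top','top1.png')[180:370,265:485];cv2.imwrite('pics/crop1.png',cv2.resize(im[:,:,::-1],None,fx=3.2,fy=3.1,interpolation=cv2.INTER_CUBIC))
E
```

```text
(no output)
```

View pics/crop1.png

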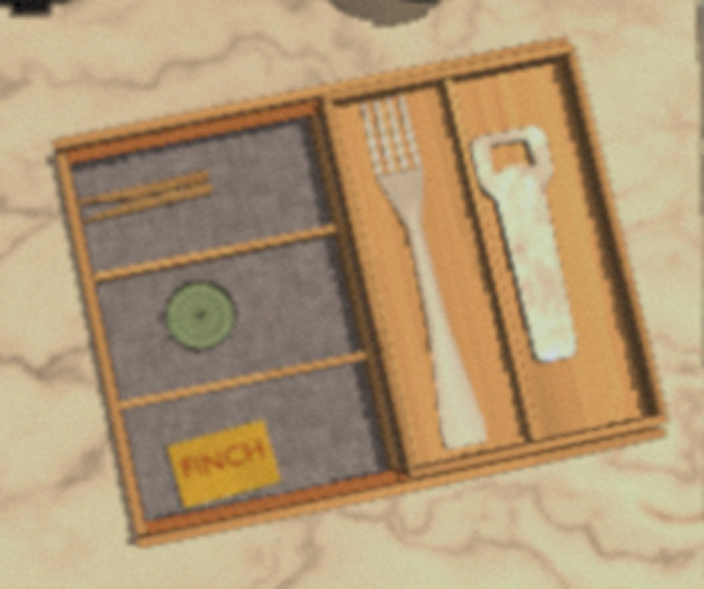

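The tray is at the right end. The peg and the tea light are undisturbed in their compartments, and the yellow matchbox is in the near left one, centred at about crop (224,464).

```bash
python3 - <<'E'
from h import *
im=cv2.imread('pics/top1.png');h=cv2.cvtColor(im,cv2.COLOR_BGR2HSV)
m=cv2.inRange(h,(18,165,110),(32,255,255)); m[:300]=0;m[350:]=0;m[:,:310]=0;m[:,360:]=0
m=cv2.morphologyEx(m,cv2.MORPH_CLOSE,np.ones((7,7)))
n,l,st,ce=cv2.connectedComponentsWithStats(m);print(st,ce)
px=[np.array((224,464))/[3.2,3.1]+[265,180],ce[1+np.argmax(st[1:,4])]]
print(px);P=ray('top',px,.019);print(P);s=readout.get_state();print(s['time'],s['eef_pos'],(P-s['eef_pos'])*1e3)
E
```

```text
[[     0      0    640    480 306610]
 [   318    317     34     26    590]] [[319.47148169 239.32722351]
 [334.32033898 329.28813559]]
[array([335.        , 329.67741935]), array([334.32033898, 329.28813559])]
[[0.48869882 0.13791501 0.019     ]
 [0.48932538 0.13907029 0.019     ]]
6.3667 [0.53152275 0.31759013 0.16113011] [[ -42.82393257 -179.67511705 -142.13010781]
 [ -42.19737456 -178.5198443  -142.13010781]]
```

Request:
step_arm --increments '[[[-8, -36, 0], [0, 0, 0]], [[-9, -36, 0], [0, 0, 0]], [[-9, -36, 0], [0, 0, 0]], [[-9, -36, 0], [0, 0, 0]], [[-7.5, -35, 0], [0, 0, 0]], [[0, 0, 0], [0, 0, 0]], [[0, 0, 0], [0, 0, 0]]]'

```text
time: 6.95
eef_pos: [0.4896, 0.1338, 0.1611]
tcp_rot: [0.994, 0.114, 0.0, 0.0]
contact_force: [0.5, -0.4, 0.3]
opening: 0.001
finger_force: 0.0
```

Request:
step_arm --increments '[[[0, 0, -25], [0, 0, 0]], [[0, 0, -25], [0, 0, 0]], [[0, 0, -20], [0, 0, 0]], [[0, 0, -10], [0, 0, 0]], [[0, 0, 0], [0, 0, 0]], [[0, 0, 0], [0, 0, 0]], [[0, 0, 0], [0, 0, 0]]]'

```text
time: 7.53
eef_pos: [0.4911, 0.1366, 0.0824]
tcp_rot: [0.993, 0.116, 0.001, 0.0]
contact_force: [0.2, 0.6, -0.5]
opening: -0.004
finger_force: 0.0
```

Request:
step_arm --increments '[[[-1, 1, -6], [0, 0, 0]], [[-1, 1, -6], [0, 0, 0]], [[0, 0, 0], [0, 0, 0]], [[0, 0, 0], [0, 0, 0]], [[0, 0, 0], [0, 0, 0]], [[0, 0, 0], [0, 0, 0]]]'

```text
time: 8.03
eef_pos: [0.4881, 0.1382, 0.0693]
tcp_rot: [0.993, 0.116, 0.0, 0.0]
contact_force: [-0.8, 0.5, 0.4]
opening: -0.001
finger_force: 0.0
```

```bash
python3 - <<'E'
from h import *
im=snap('scene','scene2.png')[170:350,230:470];cv2.imwrite('pics/c2.png',cv2.resize(im[:,:,::-1],None,fx=3,fy=3))
E
```

```text
(no output)
```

View pics/c2.png

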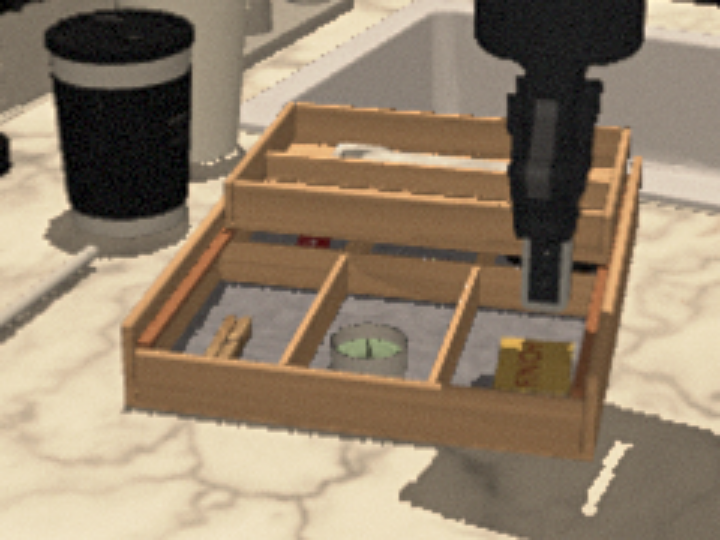

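The fingertips (crop ~(545,308)) hover over the matchbox (crop ~(535,365)) and touch nothing. I'll hold there for over two seconds.

Request:
step_arm --increments '[[[0, 0, 0], [0, 0, 0]], [[0, 0, 0], [0, 0, 0]], [[0, 0, 0], [0, 0, 0]], [[0, 0, 0], [0, 0, 0]], [[0, 0, 0], [0, 0, 0]], [[0, 0, 0], [0, 0, 0]], [[0, 0, 0], [0, 0, 0]], [[0, 0, 0], [0, 0, 0]]]'

```text
time: 8.75
eef_pos: [0.4878, 0.1382, 0.069]
tcp_rot: [0.993, 0.116, -0.0, -0.0]
contact_force: [0.0, 0.2, -0.2]
opening: -0.0
finger_force: 0.0
```

Request:
step_arm --increments '[[[0, 0, 0], [0, 0, 0]], [[0, 0, 0], [0, 0, 0]], [[0, 0, 0], [0, 0, 0]], [[0, 0, 0], [0, 0, 0]], [[0, 0, 0], [0, 0, 0]], [[0, 0, 0], [0, 0, 0]], [[0, 0, 0], [0, 0, 0]], [[0, 0, 0], [0, 0, 0]]]'

```text
time: 9.42
eef_pos: [0.4878, 0.1382, 0.069]
tcp_rot: [0.993, 0.116, 0.0, -0.0]
contact_force: [-0.7, 0.2, -0.4]
opening: 0.003
finger_force: 0.0
```

Request:
step_arm --increments '[[[0, 0, 0], [0, 0, 0]], [[0, 0, 0], [0, 0, 0]], [[0, 0, 0], [0, 0, 0]], [[0, 0, 0], [0, 0, 0]], [[0, 0, 0], [0, 0, 0]], [[0, 0, 0], [0, 0, 0]], [[0, 0, 0], [0, 0, 0]], [[0, 0, 0], [0, 0, 0]]]'

```text
time: 10.08
eef_pos: [0.4879, 0.1382, 0.069]
tcp_rot: [0.993, 0.116, 0.0, -0.0]
contact_force: [0.4, 0.3, 0.1]
opening: 0.001
finger_force: 0.0
```

Request:
step_arm --increments '[[[0, 0, 0], [0, 0, 0]], [[0, 0, 0], [0, 0, 0]], [[0, 0, 0], [0, 0, 0]], [[0, 0, 0], [0, 0, 0]], [[0, 0, 0], [0, 0, 0]], [[0, 0, 0], [0, 0, 0]], [[0, 0, 0], [0, 0, 0]], [[0, 0, 0], [0, 0, 0]]]'

```text
time: 10.75
eef_pos: [0.4879, 0.1382, 0.069]
tcp_rot: [0.993, 0.116, -0.0, -0.0]
contact_force: [-0.6, 0.2, -1.0]
opening: -0.003
finger_force: 0.0
```

```bash
python3 -c "
from h import *
s=readout.get_state();print(s['time'],s['eef_pos'],s['contact_force']);print(sign_off())"
```

```text
10.75 [0.48785268 0.13822963 0.06902288] [-0.58221596  0.15279393 -1.03292004]
the job is handed in; nothing more can be done
None
```

The upper tray is pushed to its right-hand stop, and the gripper is pointing straight down about 3 cm above the matchbox in the near left compartment, touching nothing; I held it there 2.7 s, then handed the job in at 10.75 s.

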